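# Clear the sampler dock and seat the vial rack

### The job

With the brush, sweep the three brass nuts off the sampler dock's bed into the shallow waste tray along its open side, without touching the nuts with the fingers, and then stand the brush on the bench clear of the dock. Then push the vial rack along the bed, in under the clear guard, until it sits flush and square against both the side stop and the back stop. Leave everything else where it stands.

Things in the scene. Friction and masses are not known exactly. Their poses are not given: they have to be found in the camera images.
- dock: Sampler dock fixed to the bench: a white level bed, x -140 to 160 mm, y -115 to 105 mm, top 25 mm above the bench, with stops, a clear guard and a waste tray. Origin: at bench height under the bed; x points away from the robot, y to its left (dock yaw varies). The numbers in the other dock entries are mm in this frame.
- back_stop (a point): Steel bar along the dock's y across the bed's far end, 20 mm high above the bed; its near face is at x=120. This point: middle of that face's top edge.
- side_stop (a point): Steel bar along the dock's x on the bed's right side, x -140 to 120, 20 mm high above the bed; its left face is at y=-100. This point: middle of that face's top edge. The bed's left side has no stop.
- guard_edge (a point): Clear level plate over the bed's far end, 4 mm thick, x 46 to 160, y -110 to 100, underside 74 mm above the bed, an aluminium strip along its near edge. Open in front and at the sides, on two posts behind the back stop. The seated rack's near face is 24 mm inside this edge: reach it with the tool tilted forward. This point: middle of the near edge, underside.
- waste_tray (a point): Shallow steel tray along the bed's open left side, lower than the bed: x -110 to 110, y 105 to 220, rim 3 mm thick and 14 mm high above the bench. This point: centre of its floor, 3 mm above the bench.
- rack: Grey vial rack on the near part of the bed, full of capped vials: 50 (x) by 110 (y) by 44 mm high (solid sides 36 mm, vial caps above), 0.25 to 0.5 kg. Origin: centre of its underside; y is its long way. Seated, its far long face is on the back stop and its right end on the side stop: origin at x=95, y=-45, z=25 mm in the dock's frame, axes parallel.
- brush: Brush standing on its bristles on the bench, right of the dock (it may have swapped places with the wash bottle): bristles 64 (x) by 24 (y) by 25 mm high, wooden back 66 by 28 by 16 mm on them, then an upright flat wooden grip 30 (x) by 18 (y) mm, 41 to 115 mm above the bristle ends. Origin: centre of the bristle ends; z up.
- nut1: Loose brass hexagon nut, 22 mm across the flats (25 mm over the corners), 16 mm high, lying flat on the dock's bed; one of three alike. Origin at its centre, 8 mm above its underside.
- nut2: Loose brass hexagon nut, 22 mm across the flats (25 mm over the corners), 16 mm high, lying flat on the dock's bed; one of three alike. Origin at its centre, 8 mm above its underside.
- nut3: Loose brass hexagon nut, 22 mm across the flats (25 mm over the corners), 16 mm high, lying flat on the dock's bed; one of three alike. Origin at its centre, 8 mm above its underside.
- wash_bottle: White round bottle, 60 mm diameter, 160 mm high, to the right of the dock; to be left alone. Origin: centre of its underside.
- cap_pot: Small open steel pot, 38 mm diameter, 40 mm high, standing on the bed under the guard, left of the rack's home; to be left alone. Origin: centre of its underside.
- wrench: Steel wrench 160 mm long lying on the bench right of the dock; to be left alone. Origin: centre of its underside, x along it.
- jar: Glass jar, 70 mm diameter, 80 mm high, left of the dock; to be left alone. Origin: centre of its underside.
- beaker: Glass beaker, 80 mm diameter, 100 mm high, left of the dock; to be left alone. Origin: centre of its underside.
- amber_bottle: Amber glass bottle, 80 mm diameter, 180 mm high, far left; to be left alone. Origin: centre of its underside.
- tip_box: Grey box 85 by 120 by 55 mm, near left; to be left alone. Origin: centre of its underside.

How it is judged (in metres and radians):
On the way, in this order (a step that is already met when the one before it is completed fails the run):
1. the brush is in the fingers and all three nuts lie in the waste tray (height (world z) of each of nut1, nut2, nut3 below 0.045 m and y of nut1 in the frame of dock between 0.11 and 0.218 m and x of nut1 in the frame of dock between -0.108 and 0.108 m and y of nut2 in the frame of dock between 0.11 and 0.218 m and x of nut2 in the frame of dock between -0.108 and 0.108 m and y of nut3 in the frame of dock between 0.11 and 0.218 m and x of nut3 in the frame of dock between -0.108 and 0.108 m and contact force between the fingers and brush above 1 N), for 0.1 s.
2. the brush is set down on the bench, upright and released, clear of the dock (height (world z) of brush below 0.01 m and angle between brush's own z axis and vertical below 0.15 rad and contact force between the fingers and brush below 0.1 N and contact force between brush and dock below 0.05 N), for 0.1 s.
3. the rack is flush against both stops (x of rack in the frame of dock above 0.092 m and y of rack in the frame of dock below -0.042 m and angle between the x axis of rack and the x axis of dock, either way round below 0.035 rad and z of rack in the frame of dock below 0.028 m and angle between rack's own z axis and vertical below 0.05 rad), for 0.2 s.
At the end, for the whole second after the job is handed in: Rack flat on the bed, within 3 mm of the back stop and of the side stop, square within 2 degrees; all three nuts in the waste tray (one may lie on another); brush upright on the bench, not touching the dock; all at rest and released (all of step 3 and height (world z) of each of nut1, nut2, nut3 below 0.045 m and y of nut1 in the frame of dock between 0.11 and 0.218 m and x of nut1 in the frame of dock between -0.108 and 0.108 m and y of nut2 in the frame of dock between 0.11 and 0.218 m and x of nut2 in the frame of dock between -0.108 and 0.108 m and y of nut3 in the frame of dock between 0.11 and 0.218 m and x of nut3 in the frame of dock between -0.108 and 0.108 m and linear speed of each of rack, brush, nut1, nut2, nut3 below 0.02 m/s and height (world z) of brush below 0.01 m and angle between brush's own z axis and vertical below 0.15 rad and contact force between brush and dock below 0.05 N).
It fails at once if the fingers touch a nut (contact force between the fingers and nut1 above 0.5 N or contact force between the fingers and nut2 above 0.5 N or contact force between the fingers and nut3 above 0.5 N).
It fails at once if another thing is moved by more than 30 mm (distance of any of wash_bottle, cap_pot, wrench, jar, beaker, amber_bottle, tip_box from where it was at the start of the episode above 0.03 m).
It also fails if it takes over 67 s, if anything falls off the work surface, if the arm or the gripper's body presses on something with over 40 N, if the wrist force passes 120 N, or if a joint passes its speed limit or range.

### The arm

A 6-joint arm with a two-finger parallel gripper is mounted at the origin on the work surface. World frame = base frame: x ahead of the robot, y to its left, z up, the work surface at z = 0. Lengths are in m, angles in degrees, forces in N, time in s.
With the tool pointing down it reaches from about 0.3 to 0.75 m from the base axis. Payload 8.5 kg.
Tool frame: the origin (TCP) lies midway between the tips of the shut fingers; the grasp point (between the pads) lies 19 mm behind it; z points along the fingers, y is the line along which they close (so a half turn about z gives the same grasp; the last joint's range is limited). The gripper opens to 85 mm and grips with 20 to 120 N. Pads are 22 mm wide; open, the fingers measure 114 mm over their backs; the gripper's body (76 mm by 85 mm) begins 54 mm behind the grasp point. The pads swing forward as they close: fully open they stand 13 mm farther back than shut.
Start: joints at [62.149, 21.807, 74.336, -0, 83.858, -12.336], TCP at [0.147, 0.53, 0.231] pointing down, gripper open.
Joint ranges: [-178.18, 178.18], [-50.72, 133.34], [12.68, 142.11], [-81.47, 261.47], [9.98, 163.14], [-165.26, 165.26]. Speed limits (degrees/s): [136.94, 136.94, 180, 180, 180, 180].

### API

Orientations are given as a 3x3 rotation matrix whose columns are the frame's x, y, z axes.
In Python, from rig import env gives the robot as it stands. The module is installed in compiled form; this text tells all that it offers.
- The arm moves only by the tool jog_arm, never from a script. Its argument "targets" is a list of rows, each a list of 6 numbers: the shift along the tool's x, y, z in cm, then the turn, a rotation vector about the tool's x, y, z in degrees. A call has 1 to 8 rows; each row is the pose to reach, as a shift and turn from the pose commanded when the call began, along the tool's axes at that moment; what a row does not reach only later rows make up. A row lasts 1/12 s, in which the tool goes at most 41.7 mm and 7.16 degrees, less where a joint would pass 70% of its speed; a pose out of reach is approached as far as the arm can. A call with a gripper value outside its range is refused whole. "hand" is the opening, from 0 (shut) to 1 (fully open), set as the call begins (left out, the last holds). The fingers move at their own pace and stop on an object; "newtons" is the grip in N (left out, the last holds). Time passes only in rows, so rows that repeat a pose let the fingers close. It gives the time, the measured TCP pose, the force, the opening and the grip force at its end, in the units of the state.
- env.observe(): the state, without advancing time (a new reading comes with each control period).
- env.get_image(name): name is "scene" or "top" or "wrist"; returns a dict with "frame" (384x512x3 uint8, red, green, blue), "depth" (384x512 float32, m along the optical axis (not along the pixel's ray), 0 where there is no reading), "fovy" (degrees; the focal length in pixels is half the picture's height over the tangent of half this angle, whatever the lens; pixels are square), "cx", "cy" (the principal point, pixels), "cam_to_world" (4x4, takes a point from camera to world coordinates). Camera axes: x right, y down, z forward; pixel columns grow to the right and rows downward; lengths in m; the calibration is good to about 2 mm. A picture is of the moment at which its call begins.
- env.close_job(): hands the job in; it is judged then, once.
Trained networks look in the newest picture that a camera, given by its name, has taken for a name from the list of things; names that differ only in an ending like _2 or _b are one class to them, and where a whole thing is asked for, a point or a joint stands for the part that bears it (a point fixed in the world has none). Each returns a list of dicts, best first, with "score" (0 to 1); they miss things now and then, are a little off and sometimes report something else, mostly with a low value. They report only what shows in the picture. A call takes as long as a camera call.
- env.regions_of(camera, target): "pixels" (384x512 bool, what is visible of it) and "point" ([row, column] in pixels, amid what is visible of it).
The state is a dict: "time_s": time; "q": joint angles; "qvel": joint speeds; "joint_efforts": joint torques, N m; "position": TCP position; "tool_rot": TCP orientation; "ft_force": force on the tool from outside, world axes, zero at the start; "wrist_torque": the same for the moment, N m; "grip_width": finger opening in m; "gripper_force": force on a finger pad.
Only numpy, scipy, OpenCV 4.12 (cv2) and the standard library are available. Lean on these libraries where they do the work, as an engineer would, in place of code of your own. Each camera call takes 0.05 s, during which the arm holds its last target. There are 200 camera calls.

## Working session

There is one attempt and no reset: what is moved stays moved. The work goes in short steps, Python scripts to look and compute and a tool call to move; the robot and the scene stay as the last step left them, time stands still between calls to the robot, and variables do not carry over. Pictures are saved under pics/ and viewed, at most 10 in all, crops included, and the job is handed in when it is done.

Besides the shell and the picture viewer there is one more tool, called after "Call:" as a command line: name --pt "numbers of a row" for each row, then --argument value for the rest. jog_arm: Moves the arm, as the interface text tells. Its arguments: {"type":"object","properties":{"targets":{"type":"array","items":{"type":"array","items":{"type":"number"}}},"hand":{"type":"number"},"newtons":{"type":"number"}},"required":["targets"]}

```bash
mkdir -p pics
cat > h.py <<'E'
import numpy as np, cv2
from rig import env
def pts(im):
    d=im["depth"];H,W=d.shape;f=H/2/np.tan(np.radians(im["fovy"])/2)
    v,u=np.mgrid[:H,:W]
    P=np.stack([(u-im["cx"])/f*d,(v-im["cy"])/f*d,d],-1)
    T=im["cam_to_world"];return P@T[:3,:3].T+T[:3,3]
def save(im,n,k=1.5): cv2.imwrite(f"pics/{n}.png",cv2.resize(im["frame"][:,:,::-1],None,fx=k,fy=k))
def proj(im,p):
    T=np.linalg.inv(im["cam_to_world"]);c=T[:3,:3]@p+T[:3,3];f=192/np.tan(np.radians(im["fovy"])/2)
    return c[0]/c[2]*f+im["cx"],c[1]/c[2]*f+im["cy"]
E
python3 - <<'E'
from h import *
np.set_printoptions(precision=4,suppress=True)
s=env.observe();print(s["time_s"],s["position"],s["tool_rot"],s["grip_width"])
for c in ["top","scene"]:
    im=env.get_image(c);save(im,c+"0");P=pts(im);print(c,im["cam_to_world"][:3,3],im["fovy"])
    for n in ["dock","rack","brush","nut1","wash_bottle","wrench","cap_pot","jar","beaker","tip_box","amber_bottle"]:
        for r in env.regions_of(c,n):
            if r["score"]<.3: continue
            m=r["pixels"]&(im["depth"]>0);Q=P[m]
            if len(Q)==0: continue
            print(n,round(r["score"],2),np.round(r["point"]),len(Q),"med",np.median(Q,0),"lo",np.percentile(Q,3,0),"hi",np.percentile(Q,97,0))
E
```

```text
0.0 [0.147  0.5297 0.2307] [[-0.9636  0.2675 -0.0007]
 [ 0.2675  0.9636 -0.0013]
 [ 0.0003 -0.0015 -1.    ]] 0.0854354086045007
top [0.3619 0.048  1.347 ] 46.79058548749569
dock 0.67 [174. 263.] 9576 med [0.6137 0.0066 0.0269] lo [ 0.4531 -0.131   0.0014] hi [0.7279 0.184  0.1078]
dock 0.56 [202. 381.] 328 med [ 0.5096 -0.3383  0.0447] lo [ 0.4829 -0.3585  0.0043] hi [ 0.5428 -0.326   0.1169]
rack 0.79 [205. 259.] 688 med [0.4998 0.0186 0.0639] lo [ 0.4765 -0.0337  0.0334] hi [0.5274 0.0708 0.0737]
brush 0.69 [206. 259.] 652 med [0.4993 0.0162 0.064 ] lo [ 0.4751 -0.0335  0.0418] hi [0.5246 0.0654 0.0739]
brush 0.54 [203. 380.] 242 med [ 0.5094 -0.337   0.0457] lo [ 0.4851 -0.3474  0.0135] hi [ 0.538  -0.326   0.1165]
wash_bottle 0.58 [253. 367.] 489 med [ 0.3622 -0.2767  0.1085] lo [ 0.3375 -0.3049  0.0155] hi [ 0.3874 -0.2599  0.1627]
wash_bottle 0.38 [159. 132.] 932 med [0.636  0.3664 0.1231] lo [0.61   0.3409 0.0064] hi [0.6795 0.4104 0.1841]
wrench 0.78 [141. 343.] 275 med [ 0.712  -0.2475  0.0086] lo [ 0.6358 -0.2596  0.0015] hi [ 0.7621 -0.2237  0.0142]
jar 0.59 [263. 125.] 55
[... 1656 characters left out ...]
72  0.0071] hi [ 0.3898 -0.2625  0.1596]
cap_pot 0.38 [226. 224.] 40 med [ 0.5773 -0.0158  0.041 ] lo [ 0.5703 -0.0266  0.0352] hi [ 0.5837 -0.0076  0.0432]
jar 0.8 [218. 426.] 1039 med [0.3734 0.4031 0.064 ] lo [0.3297 0.3709 0.0129] hi [0.3881 0.4343 0.0821]
beaker 0.62 [249. 414.] 1439 med [0.4836 0.3939 0.0785] lo [0.4653 0.3545 0.0197] hi [0.5397 0.4239 0.1008]
tip_box 0.74 [194. 375.] 1685 med [0.318  0.2697 0.0535] lo [0.2519 0.2113 0.0065] hi [0.3336 0.3247 0.0572]
tip_box 0.35 [251. 412.] 1383 med [0.4836 0.3938 0.0784] lo [0.4659 0.3546 0.0274] hi [0.5398 0.4226 0.1007]
amber_bottle 0.88 [303. 390.] 3030 med [0.674  0.3768 0.1135] lo [0.6411 0.3422 0.0129] hi [0.6887 0.4115 0.1809]
```

Run:
```python
import cv2
a=cv2.imread('pics/top0.png');print(a.shape)
cv2.imwrite('pics/topc.png',cv2.resize(a[160:360,290:590],None,fx=2.6,fy=2.6,interpolation=cv2.INTER_CUBIC))
```

```text
(576, 768, 3)
```

View pics/top0.png

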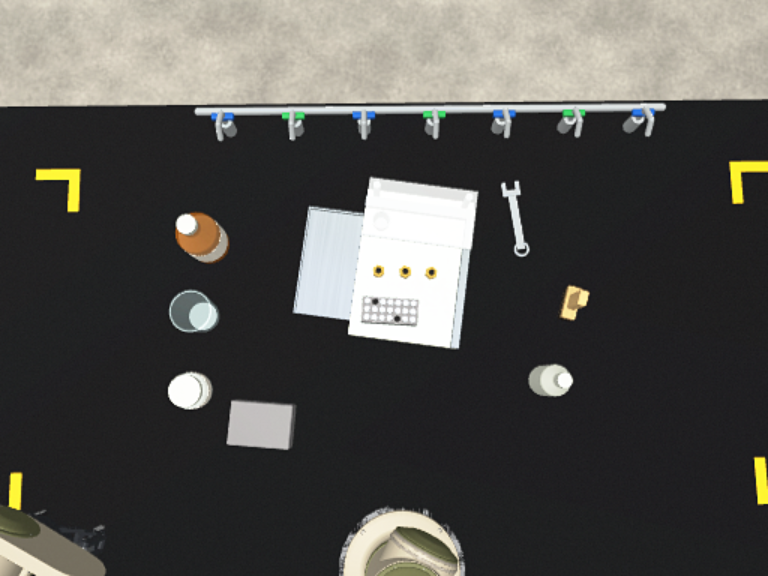

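View pics/scene0.png

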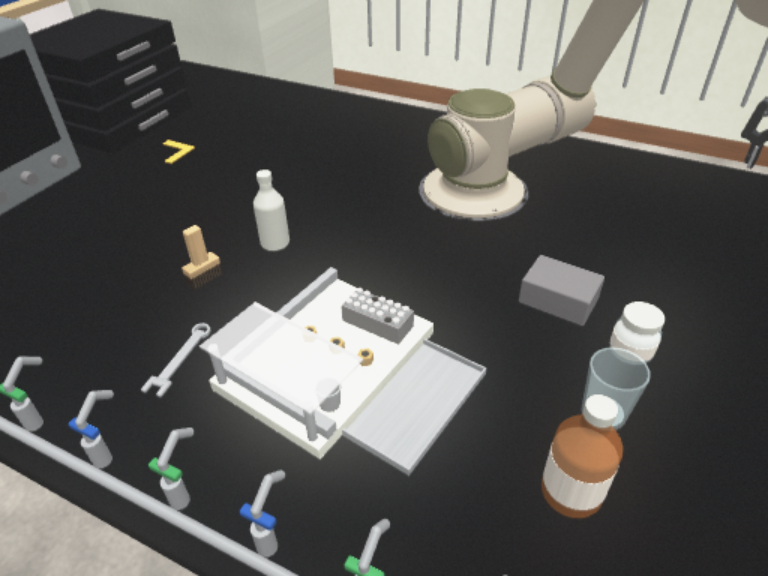

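View pics/topc.png

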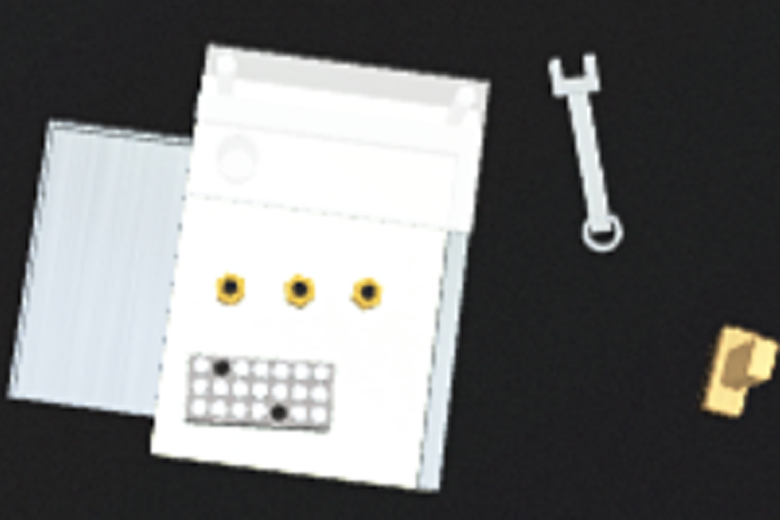

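The top view shows the dock yawed slightly clockwise, with the tray to its left (crop x≈10–190). The nuts are in a row (crop 230/300/368, 290) between the rack and the guard edge. The brush stands right of the dock (crop ~735, 370) and the wash bottle is nearer the robot.

Run:
```python
from h import *
np.set_printoptions(precision=4,suppress=True)
def rect(Q,n):
    (c,wh,a)=cv2.minAreaRect((Q[:,:2]*1000).astype(np.float32));print(n,len(Q),np.array(c),np.array(wh),a)
    return c,wh,a
for c in ["top","scene"]:
    im=env.get_image(c);P=pts(im);F=im["frame"].astype(int);X,Y,Z=P[...,0],P[...,1],P[...,2]
    box=(X>.36)&(X<.8)&(Y>-.19)&(Y<.19)&(im["depth"]>0)
    m=box&(Z>.019)&(Z<.031)&(F.min(-1)>130)
    m=cv2.morphologyEx(m.astype(np.uint8),cv2.MORPH_OPEN,np.ones((3,3)))>0
    k,l,st,_=cv2.connectedComponentsWithStats((box&(Z>.019)&(Z<.12)).astype(np.uint8))
    i=1+np.argmax(st[1:,4]);rect(P[l==i],c+" dock");rect(P[m],c+" bed")
    b=P[m]; print("bed z",np.median(b[:,2]))
    y=box&(F[...,0]-F[...,2]>60)&(Z>.03)&(Z<.06)
    k,l,st,_=cv2.connectedComponentsWithStats(y.astype(np.uint8))
    for i in range(1,k):
        if st[i,4]>8: q=P[l==i];t=q[q[:,2]>np.max(q[:,2])-.004];print("nut",len(q),(t.min(0)+t.max(0))/2,t.max(0)-t.min(0))
    r=box&(Z>.05)&(Z<.075)&(X<.56);rect(P[r],c+" rack")
    br=(X>.45)&(X<.58)&(Y<-.29)&(Y>-.4)
    for lo,hi in[(.032,.046),(.046,.105),(.108,.12)]:
        q=P[br&(Z>lo)&(Z<hi)&(F[...,0]-F[...,2]>30)]
        if len(q)>4: rect(q,f"brush {lo}")
```

```text
top dock 7772 [592.5319 -29.9455] [220.5862 302.1549] 81.49535369873047
top bed 3323 [544.9307 -15.2323] [205.3271 203.3695] 81.72484588623047
bed z 0.026404704397744228
nut 37 [0.5849 0.0377 0.0464] [0.0155 0.0178 0.004 ]
nut 39 [ 0.5784 -0.0142  0.0472] [0.0154 0.0206 0.0038]
nut 37 [ 0.5756 -0.0664  0.0471] [0.0179 0.0181 0.004 ]
top rack 665 [509.6115 -27.0259] [196.9484 125.1002] 79.90788269042969
brush 0.032 127 [ 514.8052 -342.7765] [27.2853 66.2591] 78.39173889160156
brush 0.046 77 [ 511.6209 -335.9489] [53.5453 18.2176] 11.181384086608887
brush 0.108 68 [ 514.1128 -344.0952] [17.4547 28.6027] 69.73039245605469
scene dock 10152 [590.68  -33.272] [223.7338 301.5127] 81.45166015625
scene bed 3488 [591.2451 -31.5351] [220.1306 300.9116] 81.45166015625
bed z 0.025282982892984862
nut 9 [ 0.5719 -0.0654  0.0408] [0.0093 0.0115 0.0038]
nut 22 [ 0.5782 -0.0175  0.042 ] [0.0149 0.021  0.0038]
nut 52 [0.5818 0.0352 0.0427] [0.0219 0.0188 0.0039]
scene rack 796 [501.3444  14.2543] [111.4587  52.3289] 85.5256576538086
brush 0.032 169 [ 514.2669 -345.2199] [30.6385 66.317 ] 69.25019836425781
brush 0.046 215 [ 516.6193 -342.6938] [14.1736 31.1321] 50.86622619628906
brush 0.108 58 [ 513.9109 -345.4122] [18.0927 28.4013] 66.24687957763672
```

```bash
cat >> h.py <<'E'
from scipy.spatial.transform import Rotation as Rn
O=np.array([.5826,-.0251,0]);YAW=-8.5
def D(x,y,z): # dock mm -> world m
    a=np.radians(YAW);return O+np.array([np.cos(a)*x-np.sin(a)*y,np.sin(a)*x+np.cos(a)*y,z])/1000
def toD(p):
    a=np.radians(YAW);d=(np.asarray(p)-O)*1000;return np.array([np.cos(a)*d[0]+np.sin(a)*d[1],-np.sin(a)*d[0]+np.cos(a)*d[1],d[2]])
def down(yaw): # tool down, tool y along +y of a frame with this yaw, tool x = -frame x
    a=np.radians(yaw);x=-np.array([np.cos(a),np.sin(a),0]);y=np.array([-np.sin(a),np.cos(a),0]);return np.stack([x,y,np.cross(x,y)],1)
def row(p,R,s=None,p0=None,R0=None):
    s=s or env.observe();R0=s["tool_rot"] if R0 is None else R0;p0=s["position"] if p0 is None else p0
    t=R0.T@(np.asarray(p)-p0)*100;w=Rn.from_matrix(R0.T@R).as_rotvec(degrees=True)
    return np.round(np.r_[t,w],2).tolist()
E
python3 - <<'E'
from h import *
print(row([.5145,-.344,.235],down(-20)));print(row([.43,-.1,.24],down(-20)))
E
```

```text
[-58.78, -74.38, -0.37, 0.0, 0.0, 4.49]
[-44.11, -53.13, -0.87, 0.0, 0.0, 4.49]
```

Call:
jog_arm --pt "-44 -53 -1 0 0 4.5" --pt "-44 -53 -1 0 0 4.5" --pt "-44 -53 -1 0 0 4.5" --pt "-44 -53 -1 0 0 4.5" --pt "-44 -53 -1 0 0 4.5" --pt "-44 -53 -1 0 0 4.5" --pt "-44 -53 -1 0 0 4.5" --pt "-44 -53 -1 0 0 4.5" --hand 1

```text
time_s: 1.97
position: [0.2838, 0.2241, 0.2364]
tool_rot: [[-0.94, 0.342, 0.001], [0.342, 0.94, 0.0], [-0.001, 0.001, -1.0]]
ft_force: [1.8, 0.2, -0.0]
grip_width: 0.0855
gripper_force: 0.0
```

```bash
python3 -c "
from h import *
s=env.observe();print(s['time_s'],s['position'],s['q'],row([.5145,-.344,.235],down(-20)))"
```

```text
1.9667 [0.28380374 0.22414453 0.23641229] [ 1.93423276e+01  2.09917356e+00  9.97660508e+01 -1.37427925e-03
  7.80850254e+01 -5.06772845e+01] [-41.09, -45.51, 0.15, 0.03, 0.04, 0.02]
```

Call:
jog_arm --pt "-41 -45.5 0 0 0 0" --pt "-41 -45.5 0 0 0 0" --pt "-41 -45.5 0 0 0 0" --pt "-41 -45.5 0 0 0 0" --pt "-41 -45.5 0 0 0 0" --pt "-41 -45.5 0 0 0 0" --pt "-41 -45.5 0 0 0 0" --pt "-41 -45.5 0 0 0 0"

```text
time_s: 2.63
position: [0.4088, -0.0855, 0.2364]
tool_rot: [[-0.939, 0.343, 0.001], [0.343, 0.939, -0.0], [-0.001, 0.0, -1.0]]
ft_force: [1.4, 1.2, 0.4]
grip_width: 0.0855
gripper_force: 0.0
```

```bash
python3 -c "
from h import *
s=env.observe();print(s['time_s'],s['position'],s['q'],row([.5145,-.344,.235],down(-20)))"
```

```text
2.6333 [ 0.4088057  -0.08547527  0.23637862] [-2.81534572e+01  8.11758939e+00  9.28641482e+01  5.95653355e-03
  7.89798662e+01 -9.80968757e+01] [-18.79, -20.66, 0.15, 0.0, 0.04, -0.06]
```

Call:
jog_arm --pt "-18.8 -20.7 0 0 0 0" --pt "-18.8 -20.7 0 0 0 0" --pt "-18.8 -20.7 0 0 0 0" --pt "-18.8 -20.7 0 0 0 0" --pt "-18.8 -20.7 0 0 0 0" --pt "-18.8 -20.7 0 0 0 0" --pt "-18.8 -20.7 0 0 0 0" --pt "-18.8 -20.7 0 0 0 0"

```text
time_s: 3.3
position: [0.515, -0.3469, 0.2344]
tool_rot: [[-0.938, 0.346, -0.001], [0.346, 0.938, -0.0], [0.0, -0.001, -1.0]]
ft_force: [1.0, -0.1, -0.7]
grip_width: 0.0853
gripper_force: 0.0
```

Run:
```python
from h import *
np.set_printoptions(precision=4,suppress=True)
s=env.observe();print(s['time_s'],s['position'],s['q'])
im=env.get_image("wrist");save(im,"w1");P=pts(im);print(im["cam_to_world"])
F=im["frame"].astype(int);X,Y,Z=P[...,0],P[...,1],P[...,2]
m=(F[...,0]-F[...,2]>30)&(abs(X-.514)<.07)&(abs(Y+.344)<.07)
for lo,hi in[(.032,.046),(.108,.12)]:
    q=P[m&(Z>lo)&(Z<hi)]
    if len(q)>4: print(lo,len(q),cv2.minAreaRect((q[:,:2]*1000).astype(np.float32)),np.median(q[:,2]))
```

```text
3.3 [ 0.515  -0.3469  0.2344] [ -44.8514   29.0097   61.791    -0.0349   89.206  -114.6287]
[[ 0.3468  0.8958  0.2779  0.4443]
 [ 0.9379 -0.3316 -0.1017 -0.3199]
 [ 0.001   0.2959 -0.9552  0.3767]
 [ 0.      0.      0.      1.    ]]
0.032 677 ((511.6584777832031, -345.4104309082031), (27.757583618164062, 64.75501251220703), 73.71851348876953) 0.04015551174647486
0.108 634 ((512.5213623046875, -345.769287109375), (17.95020866394043, 29.99479103088379), 73.69798278808594) 0.11406219230090966
```

View pics/w1.png

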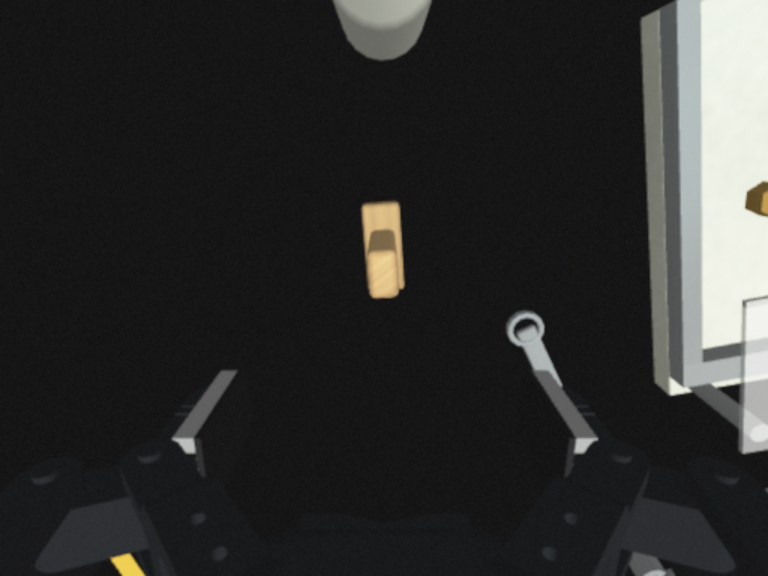

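Wrist view: the brush grip is centred between the fingers (grip top at ~383,270). The wrench ring is to the right at (525,328), outside the finger path.

```bash
python3 -c "
from h import *
print(row([.5123,-.3457,.062],down(-16.3)))"
```

```text
[0.14, -0.22, 17.27, 0.03, -0.06, -3.85]
```

Call:
jog_arm --pt "0.15 -0.2 4 0 0 -3.8" --pt "0.15 -0.2 8 0 0 -3.8" --pt "0.15 -0.2 12 0 0 -3.8" --pt "0.15 -0.2 15 0 0 -3.8" --pt "0.15 -0.2 17.2 0 0 -3.8" --pt "0.15 -0.2 17.2 0 0 -3.8" --pt "0.15 -0.2 17.2 0 0 -3.8"

```text
time_s: 3.93
position: [0.5121, -0.3425, 0.0644]
tool_rot: [[-0.96, 0.279, -0.001], [0.279, 0.96, 0.001], [0.001, 0.001, -1.0]]
ft_force: [-0.2, -0.4, 0.9]
grip_width: 0.0853
gripper_force: 0.0
```

Call:
jog_arm --pt "0 0 0 0 0 0" --pt "0 0 0 0 0 0" --pt "0 0 0 0 0 0" --pt "0 0 0 0 0 0" --pt "0 0 0 0 0 0" --pt "0 0 0 0 0 0" --pt "0 0 0 0 0 0" --pt "0 0 0 0 0 0" --hand 0 --newtons 60

```text
time_s: 4.6
position: [0.5122, -0.3433, 0.0642]
tool_rot: [[-0.96, 0.279, -0.0], [0.279, 0.96, 0.0], [0.0, 0.0, -1.0]]
ft_force: [-0.0, 0.0, 0.6]
grip_width: 0.0171
gripper_force: 62.6
```

Run:
```python
from h import *
s=env.observe();print(s['time_s'],s['position'],s['grip_width'],s['gripper_force'])
print(s["tool_rot"].round(3),s["q"])
```

```text
4.6 [ 0.51220379 -0.34333321  0.06420717] 0.017070592458885175 62.5762939453125
[[-0.96   0.279 -0.   ]
 [ 0.279  0.96   0.   ]
 [ 0.     0.    -1.   ]] [-4.48186649e+01  3.73294402e+01  7.64028832e+01 -1.38039113e-03
  6.62779061e+01 -1.18599973e+02]
```

Run:
```python
from h import *
s=env.observe();z=s["position"].copy();z[2]=.15
print(D(-6,-76,0),row(z,down(-16.3)),row(D(-6,-76,150),down(YAW)))
print("sweep",row(D(-6,-76,92),down(YAW),p0=D(-6,-76,150),R0=down(YAW)),row(D(-6,128,92),down(YAW),p0=D(-6,-76,92),R0=down(YAW)))
```

```text
[ 0.56543239 -0.09937835  0.        ] [0.0, 0.0, -8.58, 0.0, -0.01, 0.08] [1.7, 24.91, -8.58, 0.0, -0.01, -7.72]
sweep [0.0, 0.0, 5.8, 0.0, 0.0, 0.0] [0.0, 20.4, 0.0, 0.0, 0.0, 0.0]
```

Call:
jog_arm --pt "0 0 -3 0 0 0" --pt "0 0 -6 0 0 0" --pt "0 0 -8.6 0 0 0" --pt "0 0 -8.6 0 0 0" --pt "0.3 3 -8.6 0 0 -2" --pt "0.6 7 -8.6 0 0 -4" --pt "0.9 11 -8.6 0 0 -7.7" --pt "1.2 14 -8.6 0 0 -7.7"

```text
time_s: 5.27
position: [0.5397, -0.2028, 0.1495]
tool_rot: [[-0.99, 0.144, -0.001], [0.144, 0.99, 0.001], [0.001, 0.001, -1.0]]
ft_force: [1.0, 0.9, -0.9]
grip_width: 0.017
gripper_force: 62.3
```

Run:
```python
from h import *
print(row(D(-6,-76,150),down(YAW)))
```

```text
[-1.05, 10.61, -0.04, 0.06, -0.07, 0.2]
```

Call:
jog_arm --pt "-0.4 3.5 0 0 0 0.2" --pt "-0.8 7 0 0 0 0.2" --pt "-1.05 9.5 0 0 0 0.2" --pt "-1.05 10.6 0 0 0 0.2" --pt "-1.05 10.6 0 0 0 0.2" --pt "-1.05 10.6 0 0 0 0.2" --pt "-1.05 10.6 0 0 0 0.2"

```text
time_s: 5.85
position: [0.5657, -0.1035, 0.1499]
tool_rot: [[-0.988, 0.153, -0.0], [0.153, 0.988, -0.0], [0.0, -0.0, -1.0]]
ft_force: [0.1, -0.6, -0.9]
grip_width: 0.0176
gripper_force: 62.3
```

Run:
```python
from h import *
np.set_printoptions(precision=4,suppress=True)
s=env.observe();print(s['position'],toD(s["position"]))
im=env.get_image("wrist");save(im,"w2");P=pts(im)
F=im["frame"].astype(int);Z=P[...,2]
Q=np.array([toD(p) for p in P.reshape(-1,3)]).reshape(P.shape);ok=im["depth"]>0
box=ok&(abs(Q[...,0])<160)&(abs(Q[...,1])<130)
y=box&(F[...,0]-F[...,2]>60)&(Z>.03)&(Z<.06)
k,l,st,_=cv2.connectedComponentsWithStats(y.astype(np.uint8))
for i in range(1,k):
    if st[i,4]>30:
        q=Q[l==i];print("nut?",st[i],q.mean(0),q.min(0),q.max(0))
r=box&(Z>.052)&(Z<.075)&(Q[...,0]<-40)&(Q[...,1]>-60)
q=Q[r];print("rack",len(q),cv2.minAreaRect(q[:,:2].astype(np.float32)) if len(q)>5 else 0)
st=ok&(Z>.04)&(Z<.049)&(Q[...,1]<-85)&(Q[...,1]>-125)
q=Q[st];print("stop",len(q),np.polyfit(q[:,0],q[:,1],1), np.percentile(q[:,1],[2,98]))
# left edge of the stop top per x-bin
for x in range(-130,50,30):
    w=q[abs(q[:,0]-x)<15]
    if len(w)>20: print(x,w[:,1].min(),w[:,1].max())
```

```text
[ 0.5657 -0.1035  0.1499] [ -5.1388 -80.0201 149.8567]
nut? [408 170  28  28 424] [-9.4595 60.8209 40.7292] [-21.1544  49.4254  37.9698] [ 2.8253 74.3249 42.4986]
nut? [345 177  28  27 420] [-3.8474  7.9851 40.5825] [-15.4377  -3.2612  35.4225] [ 8.285  20.4332 42.5762]
nut? [284 182  28  28 419] [  0.6774 -43.6902  40.4866] [-11.0827 -54.662   32.6452] [ 13.0553 -32.1156  42.2899]
rack 11610 ((-87.16590881347656, 29.048980712890625), (50.1114387512207, 110.69400787353516), 3.8615622520446777)
stop 4460 [  -0.0062 -106.8467] [-113.7079  -99.0052]
-130 -114.03732281878871 -98.80144691523464
-100 -113.94554050895243 -98.84267283344171
-70 -114.05588133809107 -98.84227569635397
-40 -114.09908968271598 -98.86306087820536
-10 -114.09786573934356 -98.90693844839342
20 -114.13724924558385 -99.60997288479817
```

View pics/w2.png

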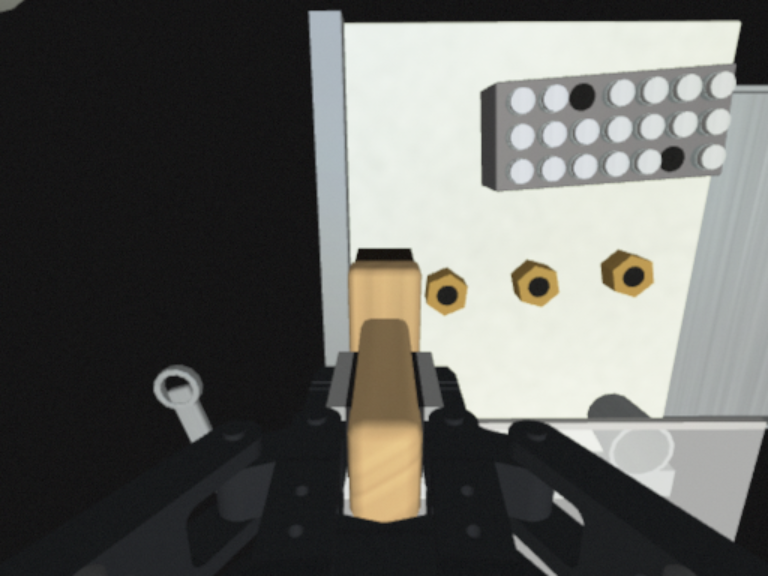

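Run:
```python
from h import *
print(toD(env.observe()["position"]),row(D(-5,-76,91),down(YAW)))
```

```text
[ -5.11927956 -80.19536778 149.95010136] [-0.01, 0.42, 5.89, -0.01, -0.02, -0.3]
```

Call:
jog_arm --pt "0 0.2 2 0 0 -0.3" --pt "0 0.2 4 0 0 -0.3" --pt "0 0.3 5.4 0 0 -0.3" --pt "0 0.4 5.9 0 0 -0.3" --pt "0 0.4 5.9 0 0 -0.3" --pt "0 0.4 5.9 0 0 -0.3"

```text
time_s: 6.4
position: [0.5667, -0.0992, 0.0915]
tool_rot: [[-0.989, 0.147, 0.001], [0.147, 0.989, -0.0], [-0.001, -0.0, -1.0]]
ft_force: [1.4, -0.8, -1.7]
grip_width: 0.017
gripper_force: 62.3
```

Run:
```python
from h import *
s=env.observe();print(toD(s["position"]),s["ft_force"],row(D(-5,128,91),down(YAW)))
```

```text
[ -4.78996501 -75.65381685  91.52420513] [ 1.36958356 -0.75620925 -1.67106399] [0.01, 20.37, 0.05, -0.01, 0.03, 0.02]
```

Call:
jog_arm --pt "0 0.8 0 0 0 0" --pt "0 1.6 0 0 0 0" --pt "0 2.4 0 0 0 0" --pt "0 3.2 0 0 0 0" --pt "0 4 0 0 0 0" --pt "0 4.8 0 0 0 0" --pt "0 5.6 0 0 0 0" --pt "0 6.4 0 0 0 0"

```text
time_s: 7.07
position: [0.576, -0.0341, 0.0912]
tool_rot: [[-0.989, 0.146, 0.0], [0.146, 0.989, -0.0], [-0.0, -0.0, -1.0]]
ft_force: [0.2, -0.9, -0.9]
grip_width: 0.0168
gripper_force: 62.4
```

Call:
jog_arm --pt "0 0.8 0 0 0 0" --pt "0 1.6 0 0 0 0" --pt "0 2.4 0 0 0 0" --pt "0 3.2 0 0 0 0" --pt "0 4 0 0 0 0" --pt "0 4.8 0 0 0 0" --pt "0 4.8 0 0 0 0" --pt "0 4.8 0 0 0 0"

```text
time_s: 7.73
position: [0.5828, 0.013, 0.0911]
tool_rot: [[-0.989, 0.146, -0.0], [0.146, 0.989, 0.0], [0.0, 0.0, -1.0]]
ft_force: [0.1, 0.4, -0.6]
grip_width: 0.0175
gripper_force: 62.4
```

```bash
cat >> h.py <<'E'
def nuts(c):
    im=env.get_image(c);P=pts(im);F=im["frame"].astype(int)
    Q=np.array([toD(p) for p in P.reshape(-1,3)]).reshape(P.shape)
    y=(abs(Q[...,0])<150)&(abs(Q[...,1]-60)<180)&(F[...,0]-F[...,2]>60)&(Q[...,2]<60)
    k,l,st,_=cv2.connectedComponentsWithStats(y.astype(np.uint8))
    for i in range(1,k):
        if st[i,4]>8: q=Q[l==i];print(c,"nut",st[i],q.mean(0).round(1),q.min(0).round(1),q.max(0).round(1))
    return im,Q
E
python3 - <<'E'
from h import *
s=env.observe();print(toD(s["position"]),s["ft_force"],s["tool_rot"].round(3).tolist())
im,Q=nuts("scene")
E
```

```text
[-5.40117126 37.73785884 91.05158223] [ 0.12826041  0.4238599  -0.61304827] [[-0.989, 0.146, -0.0], [0.146, 0.989, 0.0], [0.0, 0.0, -1.0]]
scene nut [238 235  27  15 196] [-5.3 86.2 38.2] [-30.2  49.   25.1] [ 11.9 107.6  45.1]
```

Call:
jog_arm --pt "0 0.7 0 0 0 0" --pt "0 1.4 0 0 0 0" --pt "0 2.1 0 0 0 0" --pt "0 2.8 0 0 0 0" --pt "0 3.5 0 0 0 0" --pt "0 4.2 0 0 0 0" --pt "0 4.2 0 0 0 0"

```text
time_s: 8.37
position: [0.5891, 0.0555, 0.0912]
tool_rot: [[-0.989, 0.145, 0.0], [0.145, 0.989, 0.0], [0.0, 0.0, -1.0]]
ft_force: [-0.7, 0.1, -1.4]
grip_width: 0.0175
gripper_force: 62.3
```

Run:
```python
from h import *
s=env.observe();print(toD(s["position"]),s["ft_force"])
im,Q=nuts("scene");save(im,"s2")
cv2.imwrite("pics/s2.png",cv2.resize(im["frame"][180:330,120:340,::-1],None,fx=3.5,fy=3.5))
```

```text
[-5.4752331  80.69729027 91.15735552] [-0.74292227  0.10867183 -1.3928958 ]
scene nut [253 242  20  22 202] [ -7.5 117.   27. ] [-39.3  92.1   5.5] [ 12.  135.   44.3]
```

View pics/s2.png

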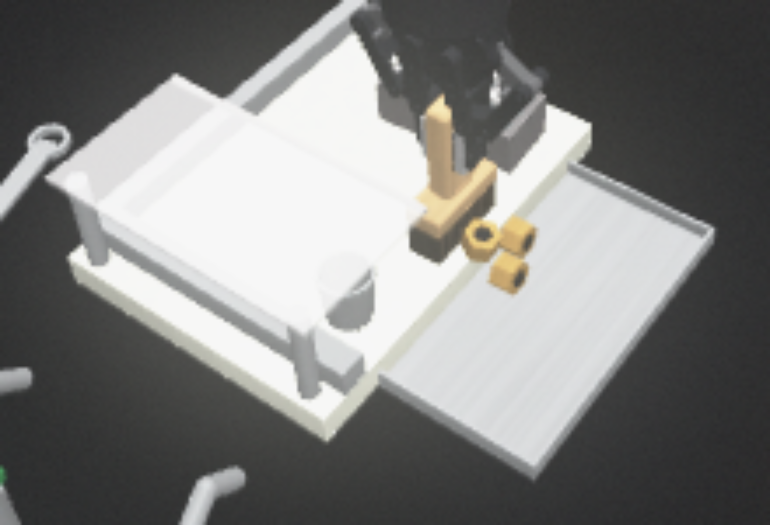

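Two nuts are already in the tray (crop ~515,235 and 510,272) and the third is at the edge in front of the bristles (480,240).

Call:
jog_arm --pt "0 0.7 0 0 0 0" --pt "0 1.4 0 0 0 0" --pt "0 2.1 0 0 0 0" --pt "0 2.8 0 0 0 0" --pt "0 3.5 0 0 0 0" --pt "0 3.5 0 0 0 0" --pt "0 3.5 0 0 0 0"

```text
time_s: 9.0
position: [0.5942, 0.0891, 0.0911]
tool_rot: [[-0.989, 0.146, -0.0], [0.146, 0.989, -0.0], [0.0, -0.0, -1.0]]
ft_force: [0.3, -0.5, -1.2]
grip_width: 0.0174
gripper_force: 62.3
```

Run:
```python
from h import *
s=env.observe();print(toD(s["position"]),s["ft_force"])
im,Q=nuts("scene")
cv2.imwrite("pics/s3.png",cv2.resize(im["frame"][180:330,120:340,::-1],None,fx=3.5,fy=3.5))
```

```text
[ -5.42449151 114.62441528  91.10788755] [ 0.29974153 -0.50237999 -1.21142466]
scene nut [260 251  19  18 153] [  2.5 141.3  18.3] [-23.9 119.7   3.8] [ 12.3 159.4  27.7]
```

View pics/s3.png

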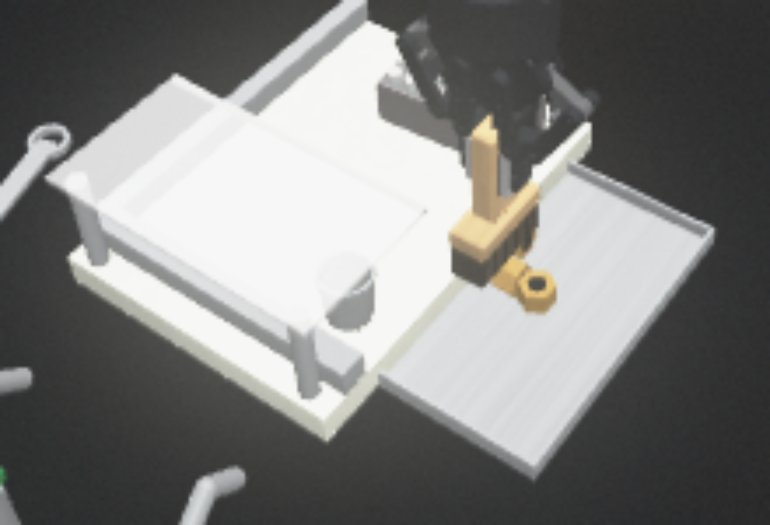

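Two nuts show in the tray in front of the bristles and the third is hidden behind the brush. I'll lift and check.

Call:
jog_arm --pt "0 0 -0.8 0 0 0" --pt "0 0 -1.6 0 0 0" --pt "0 0 -3 0 0 0" --pt "0 0 -5 0 0 0" --pt "0 0 -7 0 0 0" --pt "0 0 -8 0 0 0" --pt "0 0 -8 0 0 0"

```text
time_s: 9.63
position: [0.5952, 0.0884, 0.1742]
tool_rot: [[-0.989, 0.147, 0.005], [0.147, 0.989, -0.0], [-0.005, 0.001, -1.0]]
ft_force: [0.4, 0.0, -1.6]
grip_width: 0.0172
gripper_force: 62.3
```

Run:
```python
from h import *
s=env.observe();print(toD(s["position"]))
nuts("wrist");im,Q=nuts("scene")
cv2.imwrite("pics/s4.png",cv2.resize(im["frame"][150:330,120:340,::-1],None,fx=3,fy=3))
```

```text
[ -4.31941212 114.10837698 174.15920657]
wrist nut [249 137  16  24 371] [-31.2 115.5  22.5] [-41.5 108.3  14.1] [-18.7 122.9  26.3]
wrist nut [275 166  27  24 327] [ -2.6 148.1  18.9] [-13.5 133.9   3.2] [ 11.8 160.4  25.3]
scene nut [260 242  19  27 227] [ -5.3 132.7  19.9] [-38.  106.    4.5] [ 12.5 159.8  27.6]
```

View pics/s4.png

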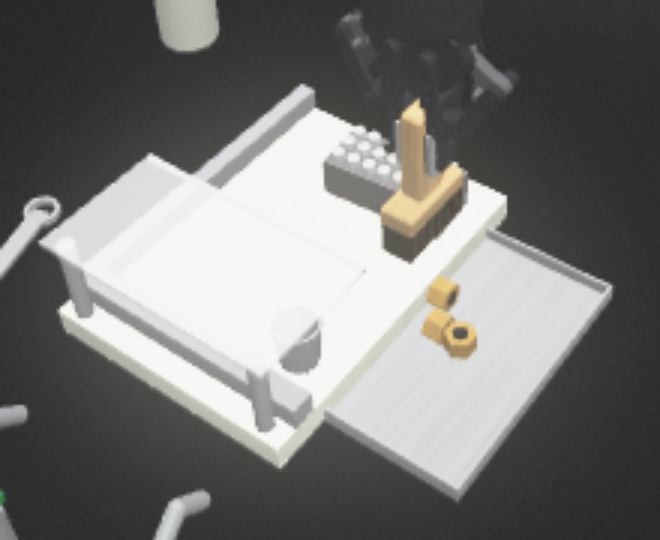

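All three nuts lie in the tray (crop ~443,293, 437,325 and 461,338). Next, take the brush back to the bench.

Run:
```python
from h import *
s=env.observe();print(toD(s["position"]),row([.513,-.345,.16],down(YAW)))
```

```text
[ -5.54608365 114.01401582 170.90165155] [1.66, -44.07, 1.09, -0.0, -0.01, 0.07]
```

Call:
jog_arm --pt "0.2 -3 0 0 0 0" --pt "0.3 -7 0 0 0 0" --pt "0.4 -11 0 0 0 0" --pt "0.6 -15 0 0 0 0" --pt "0.7 -19 0 0 0 0" --pt "0.8 -23 0 0 0 0" --pt "1 -27 0 0 0 0" --pt "1.2 -31 0 0 0 0"

```text
time_s: 10.4
position: [0.5357, -0.2179, 0.1698]
tool_rot: [[-0.989, 0.146, -0.002], [0.146, 0.989, 0.001], [0.002, 0.001, -1.0]]
ft_force: [0.8, 0.4, -0.8]
grip_width: 0.0172
gripper_force: 62.3
```

Call:
jog_arm --pt "0.2 -4 0 0 0 0" --pt "0.4 -8 0 0 0 0" --pt "0.5 -11 0 0 0 0" --pt "0.5 -13 0 0 0 0" --pt "0.5 -13 0 0 0 0" --pt "0.5 -13 0 0 0 0"

```text
time_s: 10.9
position: [0.5122, -0.3446, 0.1695]
tool_rot: [[-0.989, 0.148, -0.002], [0.148, 0.989, 0.002], [0.002, 0.002, -1.0]]
ft_force: [-0.7, 0.3, -1.0]
grip_width: 0.0176
gripper_force: 62.3
```

Run:
```python
from h import *
s=env.observe();print(s["position"],row([.513,-.345,.0645],down(YAW)))
```

```text
[ 0.51221284 -0.34461228  0.16946464] [-0.11, -0.05, 10.5, 0.11, -0.13, -0.02]
```

Call:
jog_arm --pt "0 0 3 0 0 0" --pt "0 0 6 0 0 0" --pt "0 0 8.5 0 0 0" --pt "0 0 9.7 0 0 0" --pt "0 0 10.2 0 0 0" --pt "0 0 10.4 0 0 0" --pt "0 0 10.5 0 0 0" --pt "0 0 10.5 0 0 0"

```text
time_s: 11.57
position: [0.5134, -0.344, 0.067]
tool_rot: [[-0.989, 0.146, 0.001], [0.146, 0.989, -0.001], [-0.001, -0.001, -1.0]]
ft_force: [-0.1, 0.2, -0.9]
grip_width: 0.0173
gripper_force: 62.2
```

Run:
```python
from h import *
s=env.observe();print(s["position"],s["ft_force"],s["tool_rot"].round(3).tolist())
im=env.get_image("scene");P=pts(im);F=im["frame"].astype(int);X,Y,Z=P[...,0],P[...,1],P[...,2]
m=(F[...,0]-F[...,2]>25)&(abs(X-.51)<.06)&(abs(Y+.345)<.06);print(P[m].min(0),P[m].max(0))
```

```text
[ 0.51341685 -0.34404887  0.06697621] [-0.05898164  0.18031526 -0.85328061] [[-0.989, 0.146, 0.001], [0.146, 0.989, -0.001], [-0.001, -0.001, -1.0]]
[ 0.45027499 -0.40337524  0.02478159] [ 0.56997928 -0.28509274  0.41264188]
```

Still about 2.5 mm up; lower, then release.

Call:
jog_arm --pt "0 0 0.1 0 0 0" --pt "0 0 0.2 0 0 0" --pt "0 0 0.25 0 0 0" --pt "0 0 0.25 0 0 0" --pt "0 0 0.25 0 0 0"

```text
time_s: 12.03
position: [0.5131, -0.3443, 0.0642]
tool_rot: [[-0.989, 0.146, 0.0], [0.146, 0.989, -0.0], [-0.001, -0.0, -1.0]]
ft_force: [-1.2, -0.5, 3.5]
grip_width: 0.0174
gripper_force: 62.7
```

Call:
jog_arm --pt "0 0 0 0 0 0" --pt "0 0 0 0 0 0" --pt "0 0 0 0 0 0" --pt "0 0 0 0 0 0" --pt "0 0 0 0 0 0" --pt "0 0 0 0 0 0" --pt "0 0 0 0 0 0" --hand 1

```text
time_s: 12.62
position: [0.513, -0.3442, 0.0636]
tool_rot: [[-0.989, 0.146, 0.0], [0.146, 0.989, -0.0], [-0.0, -0.0, -1.0]]
ft_force: [0.8, 0.5, -0.4]
grip_width: 0.0855
gripper_force: 0.0
```

Call:
jog_arm --pt "0 0 -2 0 0 0" --pt "0 0 -5 0 0 0" --pt "0 0 -9 0 0 0" --pt "0 0 -12 0 0 0" --pt "0 0 -14 0 0 0" --pt "0 0 -14 0 0 0"

```text
time_s: 13.12
position: [0.5141, -0.3452, 0.2087]
tool_rot: [[-0.989, 0.146, 0.006], [0.146, 0.989, -0.006], [-0.007, -0.005, -1.0]]
ft_force: [0.5, 1.4, -0.6]
grip_width: 0.0856
gripper_force: 0.0
```

Run:
```python
from h import *
s=env.observe();print(s["time_s"],s["position"],s["q"].round(1))
im=env.get_image("wrist");P=pts(im);F=im["frame"].astype(int);X,Y,Z=P[...,0],P[...,1],P[...,2]
m=(F[...,0]-F[...,2]>30)&(abs(X-.512)<.07)&(abs(Y+.344)<.07)
for lo,hi in[(.032,.05),(.105,.125)]:
    q=P[m&(Z>lo)&(Z<hi)]
    if len(q)>4: print(lo,len(q),cv2.minAreaRect((q[:,:2]*1000).astype(np.float32)),np.median(q[:,2]))
print(row(D(-87,125,210),down(YAW)))
```

```text
13.1167 [ 0.51408662 -0.3451671   0.20874078] [ -44.8   29.5   65.2   -0.    84.8 -126.4]
0.032 786 ((513.4051513671875, -342.7421875), (27.3424015045166, 64.69084930419922), 80.885986328125) 0.04015240163702702
0.105 778 ((513.5907592773438, -343.54888916015625), (17.34527015686035, 29.272619247436523), 81.91629028320312) 0.11402251484958992
[6.52, 45.13, -0.56, -0.16, 0.22, 0.09]
```

Call:
jog_arm --pt "0.5 3.5 0 0 0 0" --pt "1 7.5 0 0 0 0" --pt "1.6 11.5 0 0 0 0" --pt "2.2 15.5 0 0 0 0" --pt "2.8 19.5 0 0 0 0" --pt "3.4 23.5 0 0 0 0" --pt "4 27.5 0 0 0 0" --pt "4.5 31.5 0 0 0 0" --hand 0

```text
time_s: 13.83
position: [0.5135, -0.0239, 0.2024]
tool_rot: [[-0.989, 0.147, -0.002], [0.147, 0.989, 0.001], [0.002, 0.0, -1.0]]
ft_force: [1.0, 0.4, 1.0]
grip_width: 0.0002
gripper_force: 0.0
```

Call:
jog_arm --pt "0.5 4 0 0 0 0" --pt "1 8 0 0 0 0" --pt "1.6 11.5 0 0 0 0" --pt "2 13.5 0 0 0 0" --pt "2 13.5 0 0 0 0" --pt "2 13.5 0 0 0 0"

```text
time_s: 14.33
position: [0.5139, 0.1112, 0.2025]
tool_rot: [[-0.99, 0.144, -0.002], [0.144, 0.99, -0.0], [0.002, -0.001, -1.0]]
ft_force: [0.6, -0.5, 0.1]
grip_width: 0.0002
gripper_force: 0.0
```

Run:
```python
from h import *
s=env.observe();print(s["time_s"],toD(s["position"]),s["q"].round(1))
nuts("wrist")
print(row(D(-88,122,42),down(YAW)))
```

```text
14.3333 [-88.0710039  124.62316752 202.51676772] [ -0.7  20.8  81.   -0.   78.4 -82.4]
wrist nut [240 209  15  19 257] [-33.  115.7  22.3] [-41.8 106.6   1.9] [-21.1 123.4  26.3]
wrist nut [255 232  13   2  26] [-12.4 131.5  15.7] [-13.6 124.5  13.7] [-11.3 138.5  18.1]
wrist nut [271 233  16  15 129] [ -5.8 152.7  18.5] [-13.3 143.   16.1] [  4.9 160.9  20. ]
[0.01, -0.16, 16.07, -0.03, -0.1, 0.11]
```

Call:
jog_arm --pt "0 0 4 0 0 0" --pt "0 0 8 0 0 0" --pt "0 0 12 0 0 0" --pt "0 0 15 0 0 0" --pt "0 0 16 0 0 0" --pt "0 0 16 0 0 0" --pt "0 0 16 0 0 0"

```text
time_s: 14.97
position: [0.5152, 0.1097, 0.0445]
tool_rot: [[-0.989, 0.147, 0.001], [0.147, 0.989, -0.0], [-0.001, 0.0, -1.0]]
ft_force: [0.4, 0.4, 0.4]
grip_width: 0.0001
gripper_force: 0.0
```

Call:
jog_arm --pt "0 -1 0 0 0 0" --pt "0 -2 0 0 0 0" --pt "0 -3 0 0 0 0" --pt "0 -4 0 0 0 0" --pt "0 -5 0 0 0 0" --pt "0 -6 0 0 0 0" --pt "0 -6.6 0 0 0 0" --pt "0 -6.6 0 0 0 0"

```text
time_s: 15.63
position: [0.5046, 0.0437, 0.0436]
tool_rot: [[-0.989, 0.148, -0.001], [0.148, 0.989, -0.001], [0.001, -0.001, -1.0]]
ft_force: [-0.1, -0.2, 0.7]
grip_width: -0.0001
gripper_force: 0.0
```

```bash
cat >> h.py <<'E'
def rack(c="top"):
    im=env.get_image(c);P=pts(im)
    Q=np.array([toD(p) for p in P.reshape(-1,3)]).reshape(P.shape)
    F=im["frame"].astype(int)
    for r in env.regions_of(c,"rack")[:1]:
        q=Q[r["pixels"]&(Q[...,2]>50)&(Q[...,2]<76)&(abs(Q[...,0])<140)&(abs(Q[...,1])<110)];print(c,"rack",r["score"],len(q),cv2.minAreaRect(q[:,:2].astype(np.float32)),np.percentile(q,[1,99],0).round(1).tolist())
    return im,Q
E
python3 - <<'E'
from h import *
s=env.observe();print(s["time_s"],toD(s["position"]),s["ft_force"])
rack("wrist");rack("scene")
E
```

```text
15.6333 [-87.32143679  56.53519423  43.61583469] [-0.09083546 -0.221513    0.74707772]
wrist rack 0.74 21933 ((-91.24771881103516, -9.109027862548828), (50.82857894897461, 108.29279327392578), 0.07091084122657776) [[-116.2, -56.3, 51.3], [-71.1, 42.6, 69.5]]
scene rack 0.9 610 ((-89.39228820800781, -13.400741577148438), (50.7025146484375, 112.52727508544922), 0.3958917558193207) [[-110.5, -67.2, 51.0], [-64.5, 41.3, 71.0]]
```

Call:
jog_arm --pt "0 -0.8 0 0 0 0" --pt "0 -1.6 0 0 0 0" --pt "0 -2.4 0 0 0 0" --pt "0 -2.8 0 0 0 0" --pt "0 -3.1 0 0 0 0" --pt "0 -3.1 0 0 0 0" --pt "0 -3.1 0 0 0 0"

```text
time_s: 16.42
position: [0.5004, 0.0142, 0.0437]
tool_rot: [[-0.989, 0.147, 0.0], [0.147, 0.989, -0.0], [-0.0, -0.0, -1.0]]
ft_force: [0.4, -0.1, -0.1]
grip_width: 0.0002
gripper_force: 0.0
```

Call:
jog_arm --pt "0 -0.1 0 0 0 0" --pt "0 -0.2 0 0 0 0" --pt "0 -0.3 0 0 0 0" --pt "0 -0.3 0 0 0 0" --pt "0 -0.3 0 0 0 0"

```text
time_s: 16.83
position: [0.4999, 0.0117, 0.0437]
tool_rot: [[-0.989, 0.146, 0.0], [0.146, 0.989, 0.0], [-0.0, 0.0, -1.0]]
ft_force: [-0.2, 1.6, -0.3]
grip_width: -0.0002
gripper_force: 1.2
```

Run:
```python
from h import *
s=env.observe();print(s["time_s"],toD(s["position"]),s["ft_force"])
rack("wrist")
```

```text
16.8333 [-87.19767233  24.19823711  43.72193654] [-0.18969151  1.61513987 -0.2678927 ]
wrist rack 0.93 22137 ((-91.77499389648438, -41.69044494628906), (51.337162017822266, 107.40196990966797), 0.06684654206037521) [[-116.8, -88.4, 51.3], [-71.4, 10.8, 69.5]]
```

Call:
jog_arm --pt "0 -0.1 0 0 0 0" --pt "0 -0.2 0 0 0 0" --pt "0 -0.25 0 0 0 0" --pt "0 -0.25 0 0 0 0"

```text
time_s: 17.27
position: [0.4993, 0.0107, 0.0437]
tool_rot: [[-0.989, 0.147, -0.0], [0.147, 0.989, 0.003], [0.001, 0.003, -1.0]]
ft_force: [1.0, 14.3, 2.1]
grip_width: -0.0001
gripper_force: 6.7
```

Call:
jog_arm --pt "0 1 0 0 0 0" --pt "0 2 -1 0 0 0" --pt "0 2 -5 0 0 0" --pt "0 2 -9 0 0 0" --pt "2 0 -10 0 0 0" --pt "4.5 -3.5 -10 0 0 0" --pt "6.8 -6.7 -10 0 0 0" --pt "6.8 -6.7 -10 0 0 0" --hand 0.5

```text
time_s: 17.93
position: [0.4188, -0.0503, 0.1437]
tool_rot: [[-0.989, 0.15, -0.002], [0.15, 0.989, -0.001], [0.002, -0.002, -1.0]]
ft_force: [1.3, 0.2, 1.4]
grip_width: 0.0427
gripper_force: 0.0
```

Run:
```python
from h import *
s=env.observe();print(s["time_s"],toD(s["position"]),s["grip_width"],s["q"].round(1))
rack("wrist");print(row(D(-155,-45,40),down(YAW)))
```

```text
17.9333 [-158.32466664  -49.09368431  143.72055033] 0.04273586079845652 [-2.290e+01  1.480e+01  1.016e+02 -1.000e-01  6.370e+01 -1.042e+02]
wrist rack 0.85 5073 ((-92.45830535888672, -38.57151412963867), (97.99690246582031, 50.33048629760742), 89.58137512207031) [[-117.2, -84.1, 50.9], [-68.8, -9.4, 69.6]]
[-0.03, 0.16, 10.39, -0.04, 0.03, -0.07]
```

Call:
jog_arm --pt "0 0.1 3.5 0 0 0" --pt "0 0.2 7 0 0 0" --pt "0 0.2 9.5 0 0 0" --pt "0 0.2 10.3 0 0 0" --pt "0 0.2 10.3 0 0 0" --pt "0 0.2 10.3 0 0 0"

```text
time_s: 18.53
position: [0.4236, -0.045, 0.0412]
tool_rot: [[-0.989, 0.145, 0.0], [0.145, 0.989, -0.0], [-0.0, -0.0, -1.0]]
ft_force: [-0.7, 0.6, -0.0]
grip_width: 0.0427
gripper_force: 0.0
```

Run:
```python
from h import *
s=env.observe();print(s["time_s"],toD(s["position"]),s["grip_width"],s["q"].round(1))
T=lambda t: down(YAW)@Rn.from_euler("y",-t,degrees=True).as_matrix()
for x,t in[(-140,8),(-120,16),(-100,24),(-70,36)]: print(row(D(x,-45,40),T(t)))
```

```text
18.5333 [-154.31406525  -43.233349     41.16604246] 0.04274893010271188 [ -22.1   25.1  108.8   -0.    46.  -103.7]
[-1.43, -0.18, 0.12, -0.0, -7.97, 0.14]
[-3.43, -0.19, 0.12, 0.01, -15.97, 0.14]
[-5.43, -0.19, 0.12, 0.02, -23.97, 0.14]
[-8.43, -0.2, 0.12, 0.03, -35.97, 0.14]
```

Call:
jog_arm --pt "-1 -0.1 0 0 0 0" --pt "-2 -0.2 0 0 -2 0" --pt "-2.8 -0.2 0 0 -4 0" --pt "-3.6 -0.2 0 0 -6 0" --pt "-4.4 -0.2 0 0 -9 0" --pt "-5.2 -0.2 0 0 -12 0" --pt "-6 -0.2 0 0 -15 0" --pt "-6.8 -0.2 0 0 -18 0"

```text
time_s: 19.2
position: [0.4906, -0.0571, 0.0424]
tool_rot: [[-0.94, 0.146, 0.31], [0.138, 0.989, -0.046], [-0.313, -0.001, -0.95]]
ft_force: [-1.7, 0.5, -1.3]
grip_width: 0.0427
gripper_force: 0.9
```

```bash
cat >> h.py <<'E'
T=lambda t: down(YAW)@Rn.from_euler("y",-t,degrees=True).as_matrix()
def st():
    s=env.observe();print(s["time_s"],toD(s["position"]),s["q"].round(1),"F",s["ft_force"].round(1),"tilt",np.degrees(np.arccos(-s["tool_rot"][2,2])).round(1))
E
python3 - <<'E'
from h import *
st();rack("scene")
for x,t in[(-50,30),(-20,40),(-5,45)]: print(row(D(x,-45,40),T(t)))
E
```

```text
19.2 [-86.23131351 -45.24718627  42.38089746] [ -22.8   25.7  111.4   10.4   25.5 -113.1] F [-1.7  0.5 -1.3] tilt 18.3
scene rack 0.93 778 ((-54.60218811035156, -45.90126419067383), (58.93556213378906, 113.07769012451172), 0.9065825343132019) [[-74.3, -96.9, 50.3], [-25.9, 9.9, 72.2]]
[-3.41, 0.02, 1.33, 0.03, -11.85, 0.11]
[-6.26, 0.01, 2.26, 0.04, -21.85, 0.1]
[-7.69, 0.01, 2.73, 0.05, -26.85, 0.1]
```

Run:
```python
from h import *
for x,t in[(-30,19),(20,19)]: print(row(D(x,-45.5,41),T(t)))
```

```text
[-5.34, -0.03, 1.85, 0.02, -0.85, 0.11]
[-10.09, -0.04, 3.41, 0.02, -0.85, 0.11]
```

Call:
jog_arm --pt "-0.8 0 0.28 0 0 0" --pt "-1.6 0 0.56 0 0 0" --pt "-2.4 0 0.84 0 0 0" --pt "-3.2 0 1.1 0 0 0" --pt "-4 0 1.4 0 -0.8 0" --pt "-4.8 0 1.66 0 -0.8 0" --pt "-5.4 0 1.86 0 -0.8 0" --pt "-6 0 2.06 0 -0.8 0"

```text
time_s: 19.97
position: [0.5531, -0.0665, 0.0395]
tool_rot: [[-0.937, 0.146, 0.318], [0.139, 0.989, -0.047], [-0.322, 0.0, -0.947]]
ft_force: [-5.1, 0.5, 3.6]
grip_width: 0.0427
gripper_force: 2.3
```

Run:
```python
from h import *
st();rack("scene")
for x,t in[(0,19),(20,19)]: print(row(D(x,-46,41),T(t)))
```

```text
19.9667 [-23.04791763 -45.35244463  39.49899673] [ -20.9   30.   102.2    8.1   29.7 -108.9] F [-5.1  0.5  3.6] tilt 18.8
scene rack 0.84 382 ((1.123443603515625, -45.2181396484375), (110.28618621826172, 30.98189353942871), 89.35371398925781) [[-13.5, -94.4, 53.8], [16.0, 9.2, 71.4]]
[-2.15, -0.05, 0.6, 0.01, -0.11, 0.08]
[-4.04, -0.05, 1.24, 0.01, -0.11, 0.08]
```

Run:
```python
from h import *
for x,t in[(-10,23),(5,28),(20,33)]: print(row(D(x,-46,40),T(t)))
```

```text
[-1.17, -0.05, 0.37, 0.01, -4.11, 0.08]
[-2.59, -0.05, 0.85, 0.01, -9.11, 0.08]
[-4.01, -0.05, 1.34, 0.02, -14.11, 0.08]
```

Call:
jog_arm --pt "-0.6 0 0.2 0 -2 0" --pt "-1.2 0 0.4 0 -4 0" --pt "-1.9 0 0.63 0 -6.5 0" --pt "-2.6 0 0.85 0 -9 0" --pt "-3.3 0 1.1 0 -11.5 0" --pt "-4 0 1.35 0 -14 0" --pt "-4 0 1.35 0 -14 0"

```text
time_s: 20.65
position: [0.5942, -0.0728, 0.039]
tool_rot: [[-0.831, 0.147, 0.536], [0.124, 0.989, -0.08], [-0.542, 0.0, -0.84]]
ft_force: [-0.4, -0.3, -0.5]
grip_width: 0.0427
gripper_force: 0.0
```

Run:
```python
from h import *
st();im,Q=rack("scene")
cv2.imwrite("pics/s5.png",cv2.resize(im["frame"][130:330,120:340,::-1],None,fx=3,fy=3))
for x,t in[(40,33),(50,34),(59,35)]: print(row(D(x,-46,40),T(t)))
```

```text
20.65 [ 18.53877655 -45.45595659  39.02124967] [ -21.4   32.1  105.9   35.5   12.  -135.8] F [-0.4 -0.3 -0.5] tilt 32.8Traceback (most recent call last):
  File "<stdin>", line 2, in <module>
  File "h.py", line 37, in rack
    q=Q[r["pixels"]&(Q[...,2]>50)&(Q[...,2]<76)&(abs(Q[...,0])<140)&(abs(Q[...,1])<110)];print(c,"rack",r["score"],len(q),cv2.minAreaRect(q[:,:2].astype(np.float32)),np.percentile(q,[1,99],0).round(1).tolist())
                                                                                                                                                                      ~~~~~~~~~~~~~^^^^^^^^^^^^
    return _quantile_unchecked(
        a, q, axis, out, overwrite_input, method, keepdims, weights)
    return _ureduce(a,
                    func=_quantile_ureduce_func,
    ...<5 lines>...
                    overwrite_input=overwrite_input,
                    method=method)
    r = func(a, **kwargs)
    result = _quantile(arr,
                       quantiles=q,
    ...<2 lines>...
                       out=out,
                       weights=wgt)
    slices_having_nans = np.isnan(arr[-1, ...])
                                  ~~~^^^^^^^^^
IndexError: index -1 is out of bounds for axis 0 with size 0
```

Run:
```python
from h import *
for x,t in[(40,33),(50,33),(59,33)]: print(row(D(x,-46,40),T(t)))
```

```text
[-1.82, -0.06, 1.13, 0.03, -0.25, 0.06]
[-2.66, -0.06, 1.67, 0.03, -0.25, 0.06]
[-3.42, -0.06, 2.16, 0.03, -0.25, 0.06]
```

Call:
jog_arm --pt "-0.4 0 0.24 0 0 0" --pt "-0.8 0 0.49 0 0 0" --pt "-1.2 0 0.74 0 0 0" --pt "-1.6 0 0.99 0 0 0" --pt "-2 0 1.24 0 0 0" --pt "-2.2 0 1.38 0 0 0" --pt "-2.2 0 1.38 0 0 0"

```text
time_s: 21.33
position: [0.6205, -0.0766, 0.0403]
tool_rot: [[-0.831, 0.146, 0.536], [0.123, 0.989, -0.08], [-0.542, -0.0, -0.84]]
ft_force: [-0.2, -0.4, 0.1]
grip_width: 0.0427
gripper_force: 0.0
```

Run:
```python
from h import *
st();im=env.get_image("scene");save(im,"s5")
cv2.imwrite("pics/s5.png",cv2.resize(im["frame"][130:330,120:340,::-1],None,fx=3,fy=3))
for x,t in[(50,33),(59,33)]: print(row(D(x,-46,40),T(t)))
```

```text
21.3333 [ 45.11839112 -45.37576717  40.29171481] [ -20.6   33.5  101.6   27.8   14.2 -127.4] F [-0.2 -0.4  0.1] tilt 32.8
[-0.41, -0.06, 0.3, 0.03, -0.15, 0.08]
[-1.17, -0.07, 0.79, 0.03, -0.15, 0.08]
```

View pics/s5.png

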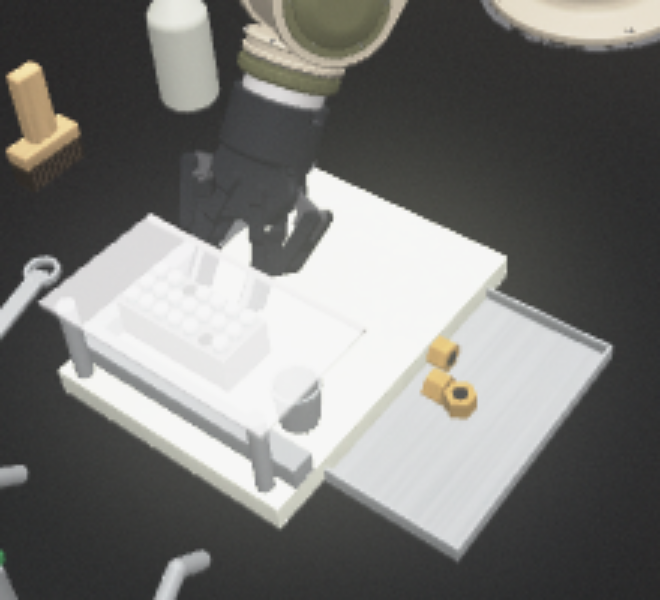

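The rack is now under the guard (crop ~195,325), a little short of the back stop, and the fingers are clear of the edge strip.

Call:
jog_arm --pt "-0.3 0 0.2 0 0 0" --pt "-0.6 0 0.4 0 0 0" --pt "-0.8 0 0.53 0 0 0" --pt "-0.9 -0.1 0.6 0 0 0" --pt "-0.9 -0.1 0.6 0 0 0"

```text
time_s: 21.8
position: [0.6305, -0.0788, 0.0397]
tool_rot: [[-0.832, 0.146, 0.535], [0.123, 0.989, -0.079], [-0.541, 0.0, -0.841]]
ft_force: [-2.4, 2.2, 1.0]
grip_width: 0.043
gripper_force: 1.2
```

```bash
python3 -c "
from h import *
st()"
```

```text
21.8 [ 55.31393036 -46.04991658  39.70869427] [ -20.5   34.2   99.9   25.8   15.1 -125.2] F [-2.4  2.2  1. ] tilt 32.8
```

Not at the stop yet (only sliding friction); small steps with a slight bias toward the side stop.

Call:
jog_arm --pt "-0.1 0 0.06 0 0 0" --pt "-0.2 -0.05 0.13 0 0 0" --pt "-0.3 -0.1 0.2 0 0 0" --pt "-0.4 -0.15 0.26 0 0 0" --pt "-0.4 -0.15 0.26 0 0 0"

```text
time_s: 22.22
position: [0.6345, -0.0806, 0.0393]
tool_rot: [[-0.833, 0.146, 0.534], [0.123, 0.989, -0.078], [-0.54, 0.001, -0.842]]
ft_force: [-3.2, 4.4, 0.4]
grip_width: 0.0426
gripper_force: 2.0
```

```bash
python3 -c "
from h import *
st()"
```

```text
22.2167 [ 59.52379602 -47.22973996  39.28772771] [ -20.5   34.5   99.2   25.1   15.6 -124.5] F [-3.2  4.4  0.4] tilt 32.7
```

Call:
jog_arm --pt "-0.1 0 0.06 0 0 0" --pt "-0.2 0 0.13 0 0 0" --pt "-0.3 0 0.2 0 0 0" --pt "-0.3 0 0.2 0 0 0"

```text
time_s: 22.55
position: [0.6372, -0.0809, 0.0392]
tool_rot: [[-0.833, 0.146, 0.533], [0.123, 0.989, -0.078], [-0.539, 0.001, -0.842]]
ft_force: [-10.7, 3.1, 5.2]
grip_width: 0.0425
gripper_force: 5.4
```

Run:
```python
from h import *
st()
im=env.get_image("top");P=pts(im);F=im["frame"]
Q=np.array([toD(p) for p in P.reshape(-1,3)]).reshape(P.shape)
for r in env.regions_of("top","rack")[:1]: 
    q=Q[r["pixels"]];print(r["score"],len(q),np.percentile(q,[5,50,95],0).round(0).tolist())
cv2.imwrite("pics/t6.png",cv2.resize(F[105:240,190:330,::-1],None,fx=4,fy=4,interpolation=cv2.INTER_CUBIC))
```

```text
22.55 [ 62.2913677  -47.09201925  39.15783398] [ -20.4   34.7   98.7   24.4   16.  -123.7] F [-10.7   3.1   5.2] tilt 32.6
```

Call:
jog_arm --pt "-0.08 0 0.05 0 0 0" --pt "-0.15 0 0.1 0 0 0" --pt "-0.15 0 0.1 0 0 0" --pt "-0.15 0 0.1 0 0 0"

```text
time_s: 22.98
position: [0.6375, -0.0808, 0.039]
tool_rot: [[-0.835, 0.145, 0.531], [0.123, 0.989, -0.077], [-0.537, 0.002, -0.844]]
ft_force: [-23.5, 3.0, 13.6]
grip_width: 0.0424
gripper_force: 11.8
```

```bash
python3 -c "
from h import *
st()
for x,t in [(10,33),(-20,20),(-60,5)]: print(row(D(x,-46,42),T(t)))"
```

```text
22.9833 [ 62.52142955 -47.01362632  39.01374867] [ -20.4   34.7   98.6   24.1   16.2 -123.4] F [-23.5   3.   13.6] tilt 32.5
[4.27, 0.11, -3.07, 0.15, -0.52, 0.07]
[6.8, 0.12, -4.68, 0.14, 12.48, 0.09]
[10.18, 0.13, -6.83, 0.13, 27.48, 0.11]
```

Firm against the back stop. Retreat and check.

Call:
jog_arm --pt "0.6 0 -0.45 0 0 0" --pt "1.6 0 -1.15 0 0 0" --pt "2.9 0 -2.1 0 0 0" --pt "4.3 0 -3 0 0 0" --pt "5.5 0 -3.9 0 4 0" --pt "6.8 0 -4.8 0 8 0" --pt "8.2 0 -5.8 0 13 0" --pt "10.2 0 -7.2 0 20 0"

```text
time_s: 23.65
position: [0.5163, -0.0645, 0.0455]
tool_rot: [[-0.965, 0.148, 0.216], [0.144, 0.989, -0.035], [-0.219, -0.002, -0.976]]
ft_force: [-0.1, 0.7, -0.4]
grip_width: 0.0427
gripper_force: 0.0
```

Run:
```python
from h import *
st();nuts("scene")
for c in["top","scene"]:
    im=env.get_image(c);P=pts(im)
    Q=np.array([toD(p) for p in P.reshape(-1,3)]).reshape(P.shape)
    f={n:[round(v,1) for v in proj(im,D(*p))] for n,p in dict(nl=(70,10,61),nr=(70,-100,61),fl=(120,10,61),fr=(120,-100,61)).items()};print(c,f)
    F=im["frame"].copy()
    pl=np.array([[np.array(proj(im,D(*p)))*8 for p in [(70,10,61),(70,-100,61),(120,-100,61),(120,10,61)]]]).round().astype(np.int32)
    G=F[:,:,::-1].copy() 
    B=cv2.resize(G,None,fx=5,fy=5,interpolation=cv2.INTER_CUBIC)
    cv2.polylines(B,[(np.array([np.array(proj(im,D(*p)))*5+2 for p in [(70,10,61),(70,-100,61),(120,-100,61),(120,10,61)]])).round().astype(np.int32)],True,(0,0,255),1)
    u,v=proj(im,D(95,-45,50));u,v=int(u*5),int(v*5)
    cv2.imwrite(f"pics/f_{c}.png",B[v-270:v+270,u-195:u+195])
a=cv2.imread("pics/f_top.png");b=cv2.imread("pics/f_scene.png");cv2.imwrite("pics/f.png",cv2.convertScaleAbs(np.hstack([a,b]),alpha=1))
```

```text
23.65 [-59.71182471 -48.76368991  45.49358769] [ -21.5   27.9  103.     4.5   36.8 -106.4] F [-0.1  0.7 -0.4] tilt 12.6
scene nut [261 242  18  27 211] [ -6.2 132.2  20.2] [-39.  105.1   4.8] [ 12.9 159.5  28.6]
top {'nl': [np.float64(273.0), np.float64(155.6)], 'nr': [np.float64(309.9), np.float64(160.5)], 'fl': [np.float64(275.2), np.float64(139.2)], 'fr': [np.float64(311.8), np.float64(144.1)]}
scene {'nl': [np.float64(203.9), np.float64(241.8)], 'nr': [np.float64(168.3), np.float64(221.9)], 'fl': [np.float64(188.7), np.float64(256.2)], 'fr': [np.float64(152.8), np.float64(234.9)]}
```

View pics/f.png

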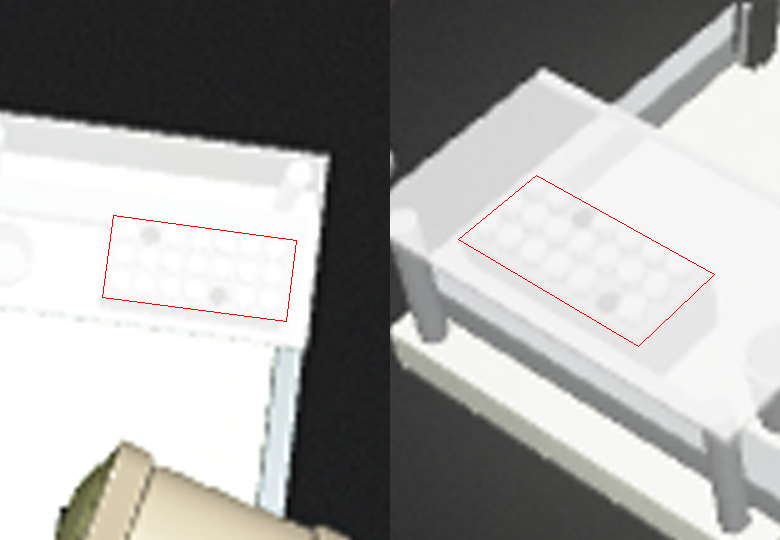

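Run:
```python
from h import *
np.set_printoptions(precision=1,suppress=True)
for c in["wrist","scene"]:
    im=env.get_image(c);P=pts(im);F=im["frame"].astype(int)
    Q=np.array([toD(p) for p in P.reshape(-1,3)]).reshape(P.shape)
    m=(im["depth"]>0)&(Q[...,0]>55)&(Q[...,0]<125)&(Q[...,1]>-105)&(Q[...,1]<20)&(Q[...,2]>30)&(Q[...,2]<72)
    print(c,m.sum())
    if m.sum()>50:
        q=Q[m];print(np.percentile(q,[1,10,50,90,99],0))
```

```text
wrist 0
scene 0
```

Run:
```python
from h import *
np.set_printoptions(precision=1,suppress=True)
def rk(pose,p):
    a=np.radians(pose[2]);return np.array([pose[0]+np.cos(a)*p[0]-np.sin(a)*p[1],pose[1]+np.sin(a)*p[0]+np.cos(a)*p[1],p[2]])
from scipy.optimize import least_squares
def blob(g,u,v,r=4):
    u0,v0=int(round(u)),int(round(v));w=g[v0-r:v0+r+1,u0-r:u0+r+1].astype(float)
    w=np.clip(np.percentile(w,60)-w,0,None);w[w<w.max()*.45]=0
    yy,xx=np.mgrid[v0-r:v0+r+1,u0-r:u0+r+1];return np.array([(w*xx).sum(),(w*yy).sum()])/w.sum()
for c in["scene","top"]:
    im=env.get_image(c);g=im["frame"].mean(-1)
    g0=cv2.resize(cv2.imread(f"pics/{c}0.png"),(512,384),interpolation=cv2.INTER_AREA).mean(-1)
    # holes: dark cells; grid 7x3 -> search in rack frame
    pose0=(-87.2,29.0,3.86);pose1=(95,-45,0)
    def samp(G,pose,x,y):
        u,v=proj(im,D(*rk(pose,(x,y,61))));return cv2.getRectSubPix(G.astype(np.float32),(1,1),(float(u),float(v)))[0,0]
    X=np.arange(-20,21,1.);Y=np.arange(-50,51,1.)
    A=[np.array([[samp(G,p,x,y) for y in Y] for x in X]) for G,p in((g0,pose0),(g,pose1))]
    res=[]
    for a in A:
        a=cv2.GaussianBlur(a,(0,0),2); k=[]
        b=a.copy()
        for _ in range(2):
            i,j=np.unravel_index(b.argmin(),b.shape)
            w=a[max(i-6,0):i+7,max(j-6,0):j+7];w=np.clip(np.percentile(w,70)-w,0,None)**2
            xx,yy=np.meshgrid(X[max(i-6,0):i+7],Y[max(j-6,0):j+7],indexing="ij")
            k.append(((w*xx).sum()/w.sum(),(w*yy).sum()/w.sum()));b[max(i-9,0):i+10,max(j-9,0):j+10]=999
        res.append(np.array(sorted(k,key=lambda t:t[1])))
    print(c,res[0].tolist(),res[1].tolist(),"shift",(res[1]-res[0]))
```

```text
scene [[-17.238996911363575, -17.49294013088436], [15.883218267523842, 27.057077525045454]] [[-16.907449729037193, -17.295477157839343], [14.735378758249356, 27.145810578710073]] shift [[ 0.3  0.2]
 [-1.1  0.1]]
top [[-13.698772903081284, -14.304584964658126], [17.698431722397675, 30.41755990126783]] [[-15.559154522039556, -12.882894455897517], [16.99195592747803, 31.451301724366477]] shift [[-1.9  1.4]
 [-0.7  1. ]]
```

```bash
python3 -c "
from h import *
print(env.close_job())"
```

```text
the job is handed in; nothing more can be done
None
```

I handed the job in after about 24 s of robot time, with no verdict returned: the three nuts are in the waste tray, the brush stands upright and released on the bench, and the rack is against both stops, about 1–2 mm by camera.

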